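# Preset the hawk perch balance to 400 g

## Task

Set the perch balance ready to check a 400 g hawk: gently push the big rider along the middle beam, away from the perch, until it drops into the 400 g notch and stays there. Push only, without lifting the beam, leave the two small riders at zero and the other things on the table where they are, then take the hand away.

Things in the scene. Friction and masses are not known exactly. Their poses are not given: they have to be found in the camera images.
- balance: Dark grey triple-beam balance, fixed, 465 mm long (y), 135 mm deep (x). Origin: centre of underside; x away from the robot, y to the perch end, z up; turned up to 20 deg. Green perch bar (top 185 mm high) at y +180 mm, pivot at y +100, index post (140 mm high) at y -212. Three aluminium beams along y, at x -27, 0, +27 mm, tops 112 mm high when level.
- big_rider (a joint): Big steel rider on the middle beam, m from the zero notch, growing away from the perch (balance -y). Notches 9 mm wide at 0, 0.036, 0.072, 0.108, 0.144, 0.180 = 0 to 500 g. Its hidden spring pawl falls into a notch within about 3 mm of its middle and centres itself; about 6 N to push out of a notch, 0.5 N between. Starts between 0.03 and 0.10, in or between notches.
- tab_top (a point): Top centre of the big rider's upright finger tab (18 mm along the beam, 16 mm across, 30 mm tall), 43 mm above the beam's top edge. Under the tab is a saddle 22 mm wide along the beam. Small riders on the beams 27 mm to either side reach only 9 mm above the beams, so push on the tab, higher than that.
- notch_0 (a point): Top edge of the middle beam at the middle of the zero notch (nearest the perch).
- notch_400 (a point): Top edge of the middle beam at the middle of the 400 g notch: the fifth, counting the zero notch as the first, and the last but one.
- beam (a joint): Tilt of the frame of three beams, rad: 0 level, positive with the index end up, limits -0.03 and 0.03. With the big rider off zero and the perch empty it lies on its lower rest at -0.03, sloping down away from the perch; a light upward drag would lift it.
- rear_rider (a joint): Position in m of the small steel rider (14 mm wide along the beam) on the rear beam, the +x one: 0 at zero, near the perch; grows towards -y. Starts at 0; slides at about 0.5 N.
- front_rider (a joint): Position in m of the smallest rider (9 mm wide) on the front beam, the -x one: 0 at zero, near the perch; grows towards -y. Starts at 0; slides at about 0.3 N.
- wrap_roll: Bystander: green roll of bandage wrap standing on end, 68 mm across, 50 mm high, loose, in front of the perch end of the balance. Origin at the centre of its underside.
- ointment: Bystander: white ointment jar, 54 mm across, 55 mm high, loose, in front of the balance. Origin at the centre of its underside.
- scissors: Bystander: pair of steel scissors lying flat, about 170 mm long, 6 mm thick, loose, behind the balance. Origin on the table near its middle.

How it is judged:
By the outcome, as a careful person would: the job done as asked, in the order asked, and still so for the second after the job is handed in, with the robot touching nothing.
It also fails if it takes over 42 s, if anything falls off the work surface, if the arm or the gripper's body presses on something with over 40 N, if the wrist force passes 120 N, or if a joint passes its speed limit or range.

## Robot

A 7-joint arm with a two-finger parallel gripper is mounted at the origin on the work surface. World frame = base frame: x ahead of the robot, y to its left, z up, the work surface at z = 0. Lengths are in m, angles in rad, forces in N, time in s.
With the tool pointing down it reaches from about 0.425 to 0.95 m from the base axis. Payload 16.7 kg.
Tool frame: the origin (TCP) lies between the finger pads; the fingertips stand env.nose_length ahead of it and the grasp point (between the pads) lies 3 mm ahead of it (env.nose_length is the distance from the TCP to the fingertips, in m); z points along the fingers, y is the direction in which the jaws open and shut (so a half turn about z gives the same grasp; the last joint's range is limited). The gripper opens to 94 mm and grips with 3 to 60 N. Pads are 16 mm wide; open, the fingers measure 119 mm over their backs; the gripper's body (75 mm by 177 mm) begins 78 mm behind the grasp point.
Start: joints at [1.198, 0.426, 0.074, 1.606, -0.034, 1.111, -0.067], TCP at [0.149, -0.658, 0.227] pointing down, gripper open.
Joint ranges: [-2.85, 2.85], [-0.5, 2.14], [-1.23, 1.37], [0.21, 2.46], [-1.02, 4.16], [0.16, 2.05], [-2.73, 2.73]. Speed limits (rad/s): [1.89, 1.89, 2.39, 2.39, 3.01, 3.01, 3.01].

## Interface

Orientations are given as a 3x3 rotation matrix whose columns are the frame's x, y, z axes.
In Python, from workcell import env gives the robot as it stands.
- The arm moves only by the shell command python3 -m creep 'ROWS' [OPENING]. ROWS is JSON, a list of rows, each a list of 2 entries, a list of its own where there are three numbers: the shift along the tool's x, y, z in m, then the turn about the tool's z in degrees. A call has 1 to 10 rows; each row shifts and turns the commanded pose from where the row before left it, along the tool's axes as they then stand; what a row does not reach is not made up. A row lasts 1/8 s, in which the tool goes at most 62.5 mm and 10.7 degrees, less where a joint would pass 70% of its speed; a pose out of reach is approached as far as the arm can. A call is refused whole if a number of a shift passes 0.0625 or a number of a turn 10.7, either way. A call with a gripper value outside its range is refused whole. OPENING is the gripper's target within -1 to 1 (fully open at 1, half-way at 0, shut at -1), set as the call begins (- or left out, the last holds). The fingers move at their own pace and stop on an object; the grip force is fixed at half the most. Time passes only in rows, so rows that do not move let the fingers close. It gives the time, the measured TCP pose, the force and the opening at its end, in the units of the state.
- env.state(): the state, without advancing time (a new reading comes with each control period).
- env.get_image(name): name is "side" or "top" or "wrist"; returns a dict with "img" (384x512x3 uint8, blue, green, red), "range_z" (384x512 float32, m along the optical axis (not along the pixel's ray), 0 where there is no reading), "vertical_fov" (degrees; the focal length in pixels is half the picture's height over the tangent of half this angle, whatever the lens; pixels are square), "cx", "cy" (the principal point, pixels), "origin" and "orientation" of the camera in the world. Camera axes: x right, y up, looking along -z (the intrinsics and any distortion apply to the point x, -y, -z); pixel columns grow to the right and rows downward; lengths in m; the calibration is good to about 2 mm. The wrist camera is an equidistant fisheye: a pixel r from the principal point sees the ray r / f radians off the axis. A picture is of the moment at which its call begins.
- env.sign_off(): hands the job in, once; it reports no verdict.
The state is a dict: "t": time; "q": joint angles; "dq": joint speeds; "joint_efforts": joint torques, N m; "ee_pos": TCP position; "tcp_rot": TCP orientation; "wrist_force": force on the tool from outside, world axes, zero at the start; "torque": the same for the moment, N m; "opening": opening from 0.0 (shut) to 1.0 (fully open).
Only numpy, scipy, OpenCV 4.12 (cv2) and the standard library are available. Lean on these libraries where they do the work, as an engineer would, in place of code of your own. Each camera call takes 0.05 s, during which the arm holds its last target.

## Working session

There is one attempt and no reset: what is moved stays moved. The work goes in short steps, Python scripts to look and compute and a shell command to move; the robot and the scene stay as the last step left them, time stands still between calls to the robot, and variables do not carry over. Pictures are saved under pics/ and viewed, and the job is handed in when it is done.

```bash
mkdir -p pics; ls; python3 - <<'E'
from workcell import env
import cv2,numpy as np,pickle
s=env.state(); print(s, env.nose_length)
d={}
for n in("side","top","wrist"):
    im=env.get_image(n); d[n]=im; cv2.imwrite(f"pics/{n}0.png",im["img"])
    print(n,im["vertical_fov"],im["cx"],im["cy"],im["origin"],im["orientation"])
pickle.dump(d,open("im0.pkl","wb"))
E
```

```text
pics
{'t': 0.0, 'q': array([ 1.19850732,  0.42675497,  0.07383398,  1.6066125 , -0.03409191,
        1.11077278, -0.06712929]), 'dq': array([-1.37382316e-04, -2.72567344e-05, -3.17540550e-04, -1.26265445e-03,
        6.88147157e-04,  3.30067192e-04, -6.28569548e-04]), 'joint_efforts': array([-1.94838758e-03, -9.35825372e+01,  3.66609223e+00, -4.54190254e+01,
       -4.88000864e-02,  2.02399562e-02,  1.63310797e-04]), 'ee_pos': array([ 0.14903084, -0.65792395,  0.22675734]), 'tcp_rot': array([[ 9.75294301e-01,  2.20909220e-01, -3.79065052e-04],
       [ 2.20909524e-01, -9.75293528e-01,  1.23169723e-03],
       [-9.76064159e-05, -1.28500637e-03, -9.99999170e-01]]), 'wrist_force': array([-0.07429892,  0.07606672, -0.28975663]), 'torque': array([-0.02989833,  0.02260023,  0.05278301]), 'opening': 1.0009507331226843} 0.022
side 45.8271219006173 251.94669211121476 192.35890870423535 [0.09941912 0.57110192 0.66084986] [[-0.80437691  0.34092184 -0.48656971]
 [-0.59371222 -0.49157045  0.6370748 ]
 [-0.02199058  0.80133064  0.59781738]]
top 46.95940490040902 256.6692138192644 187.36938391236237 [0.37952451 0.00556407 1.01888596] [[-3.45218334e-03  9.83904811e-01 -1.78660025e-01]
 [-9.99993636e-01 -3.23583147e-03  1.50235745e-03]
 [ 9.00062988e-04  1.78664074e-01  9.83909721e-01]]
wrist 65.70646984690485 258.19746906130365 192.6998900837732 [ 0.21914814 -0.64315655  0.38399778] [[ 0.22127278  0.9450114   0.24081488]
 [-0.97521102  0.21476185  0.05329927]
 [-0.00134943 -0.24663901  0.96910649]]
```

View pics/side0.png

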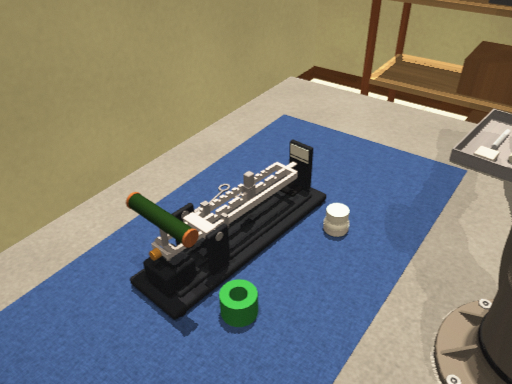

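View pics/top0.png

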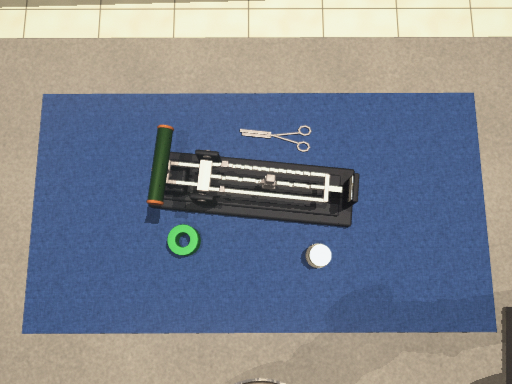

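The side view shows the tab near (249,181), the perch at (160,218) and the index post at (300,165). In the top view the tab is near (270,180), the wrap roll at (183,240), the jar at (319,255) and the scissors at (280,136). I'll zoom in next.

```bash
python3 - <<'E'
import cv2,pickle
d=pickle.load(open("im0.pkl","rb"))
a=cv2.resize(d["top"]["img"][140:235,145:365],None,fx=3.6,fy=3.6,interpolation=cv2.INTER_CUBIC)
b=cv2.resize(d["side"]["img"][130:270,130:335],None,fx=3.9,fy=3.9,interpolation=cv2.INTER_CUBIC)
cv2.imwrite("pics/topz.png",a);cv2.imwrite("pics/sidez.png",b)
E
```

```text
(no output)
```

View pics/topz.png

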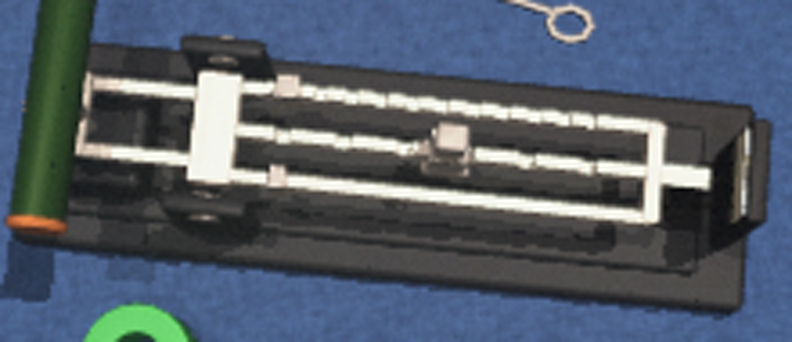

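View pics/sidez.png

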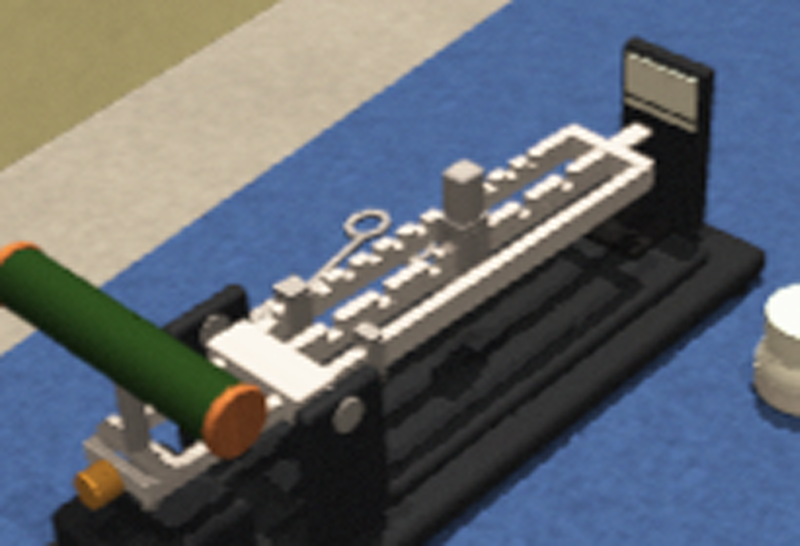

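Top zoom: the beams run left to right, the tab is at about zoom (452,137), and the notch gaps show as breaks in the middle beam. Next I'll get world points.

```bash
cat > h.py <<'E'
import numpy as np,cv2,pickle
def f(im): return 192/np.tan(np.radians(im["vertical_fov"])/2)
def ray(im,u,v):
    F=f(im); d=np.stack([(u-im["cx"])/F,-(v-im["cy"])/F,-np.ones_like(u*1.0)],-1)
    return d@np.array(im["orientation"]).T
def world(im):
    v,u=np.mgrid[:384,:512].astype(float)
    return np.array(im["origin"])+ray(im,u,v)*im["range_z"][...,None]
def onplane(im,u,v,z):
    r=ray(im,np.asarray(u,float),np.asarray(v,float)); o=np.array(im["origin"])
    return o+r*((z-o[2])/r[...,2])[...,None]
def proj(im,P):
    p=(np.asarray(P)-im["origin"])@np.array(im["orientation"]); F=f(im)
    return np.stack([im["cx"]-F*p[...,0]/p[...,2],im["cy"]+F*p[...,1]/p[...,2]],-1)
E
python3 - <<'E'
from h import *
np.set_printoptions(precision=4,suppress=True)
d=pickle.load(open("im0.pkl","rb"))
for n in("top","side"):
    im=d[n];W=world(im);g=im["img"].max(2)
    z=W[...,2]
    roi=(W[...,0]>.3)&(W[...,0]<.7)&(abs(W[...,1])<.35)
    m=roi&(z>.138)&(z<.175)&(im["img"].min(2)>90)
    k,l,st,c=cv2.connectedComponentsWithStats(m.astype(np.uint8))
    for i in range(1,k):
        if st[i,4]>5: print(n,"hi",st[i],W[l==i].mean(0),W[l==i].min(0),W[l==i].max(0))
    # base rect
    m=roi&(z>.006)&(z<.06)&(im["img"].max(2)<80)
    if n=="top":
        for lo in(0.004,.01,.015,.02,.025,.03):print(lo,(roi&(z>lo)&(z<lo+.005)).sum())
    m=roi&(z>.095)&(z<.125)&(im["img"].min(2)>130)
    P=W[m];print(n,"beams",len(P),P.min(0),P.max(0))
    (c,wh,a)=cv2.minAreaRect(P[:,:2].astype(np.float32)*1000);print(c,wh,a)
E
```

```text
top hi [266 174   9   8  67] [ 0.557  -0.0225  0.1503] [ 0.5496 -0.0306  0.1469] [ 0.565  -0.0145  0.1539]
0.004 1636
0.01 74
0.015 787
0.02 2243
0.025 1474
0.03 2454
top beams 1925 [ 0.5161 -0.174   0.0952] [0.6037 0.1938 0.1236]
(559.9599609375, 9.840347290039062) (367.84320068359375, 86.60777282714844) 89.77127838134766
side hi [243 171  11   6  41] [ 0.5592 -0.0194  0.1495] [ 0.552  -0.0288  0.1474] [ 0.5679 -0.0119  0.1517]
side beams 1210 [ 0.5186 -0.1744  0.0961] [0.6143 0.2119 0.1246]
(568.9706420898438, 17.770858764648438) (386.8088684082031, 76.20738220214844) 84.43170928955078
```

```bash
python3 - <<'E'
from h import *
np.set_printoptions(precision=4,suppress=True,linewidth=200)
d=pickle.load(open("im0.pkl","rb"))
im=d["top"];g=im["img"].min(2).astype(float)
# front & rear & middle beams: columns 215..320, weighted row centroid near predicted lines
def zoom(x,y): return 145+x/3.6-.36,140+y/3.6-.36
lines={"rear":((300,92),(650,125)),"mid":((245,131),(640,172)),"front":((290,182),(640,213))}
def plane(im,u,v,P0,nv):
    r=ray(im,u,v);o=np.array(im["origin"]);return o+r*(((P0-o)@nv)/(r@nv))[...,None]
yb=np.array([.087,.996,0])
for it in range(3):
    yb/=np.linalg.norm(yb); xb=np.array([yb[1],-yb[0],0])
    tab=np.array([.557,-.0225,0])
    # plane through beams: height .107 at tab, slope .03 along yb
    nv=np.array([-.03*yb[0],-.03*yb[1],1]);P0=tab+[0,0,.107]
    dirs=[]
    for k,(a,b) in lines.items():
        a=zoom(*a);b=zoom(*b);us=np.arange(round(a[0]),round(b[0]));pts=[]
        for u in us:
            v0=a[1]+(u-a[0])*(b[1]-a[1])/(b[0]-a[0]);r=np.arange(int(round(v0))-4,int(round(v0))+5)
            w=np.clip(g[r,u]-110,0,None)
            if k=="mid" and 258<u<280: continue
            if w.sum()>100: pts.append((u,(w*r).sum()/w.sum()))
        pts=np.array(pts);P=plane(im,pts[:,0],pts[:,1],P0,nv)
        c=np.polyfit(P[:,1],P[:,0],1);res=P[:,0]-np.polyval(c,P[:,1]);ok=abs(res)<.003
        c=np.polyfit(P[ok,1],P[ok,0],1);dirs.append(c[0])
        print(k,c,"resid",res[ok].std(),"x at tab y",np.polyval(c,-.0225))
    yb=np.array([np.median(dirs),1,0])
yb/=np.linalg.norm(yb);print("yb",yb,np.degrees(np.arctan2(yb[0],yb[1])))
E
```

```text
rear [0.1006 0.5865] resid 0.0004895480693731162 x at tab y 0.5842457042427937
mid [0.101  0.5594] resid 0.0005625860960200802 x at tab y 0.5571265531751245
front [0.1018 0.5326] resid 0.0001496857925947079 x at tab y 0.5302613427373679
rear [0.1006 0.5865] resid 0.0004894973086494349 x at tab y 0.5842432034697127
mid [0.101  0.5594] resid 0.0005625413186794709 x at tab y 0.5571265429396003
front [0.1018 0.5326] resid 0.00014967739602871405 x at tab y 0.5302631589645774
rear [0.1006 0.5865] resid 0.0004894973106734052 x at tab y 0.584243203569419
mid [0.101  0.5594] resid 0.0005625413204634346 x at tab y 0.5571265429400083
front [0.1018 0.5326] resid 0.00014967739636364725 x at tab y 0.5302631588921622
yb [0.1005 0.9949 0.    ] 5.765389717366533
```

```bash
cat > prof.py <<'E'
from h import *
from scipy.ndimage import map_coordinates
yb=np.array([.101,1,0]);yb/=np.linalg.norm(yb);xb=np.array([yb[1],-yb[0],0])
M0=np.array([.5594-.101*.0225,-.0225,.107])  # beam top near the tab
def at(s,dx=0,dz=0): # s along -yb from M0
    s=np.asarray(s,float)[...,None]
    return M0-yb*s+xb*dx+np.array([0,0,1.])*(-.03*s+dz)
E
python3 - <<'E'
from prof import *
d=pickle.load(open("im0.pkl","rb"))
s=np.arange(-.13,.17,.0005)
H=220;cv=np.full((2*H,800,3),255,np.uint8)
for j,n in enumerate(("top","side")):
    im=d[n];g=im["img"].min(2).astype(float)
    for dx,col in((0,(0,0,0)),(.0015,(0,0,255)),(-.0015,(255,0,0))):
        p=proj(im,at(s,dx));v=map_coordinates(g,[p[:,1],p[:,0]],order=1)
        xs=20+(s+.13)*2500;ys=H*(j+1)-10-v*.78
        cv2.polylines(cv,[np.stack([xs,ys],-1).astype(np.int32)],False,col,1)
    for t in np.arange(-.13,.17,.01):
        x=int(20+(t+.13)*2500);cv2.line(cv,(x,H*(j+1)-8),(x,H*(j+1)-1),(0,120,0),1+(abs(t)<1e-6)*3)
cv2.imwrite("pics/prof.png",cv)
E
```

```text
(no output)
```

View pics/prof.png

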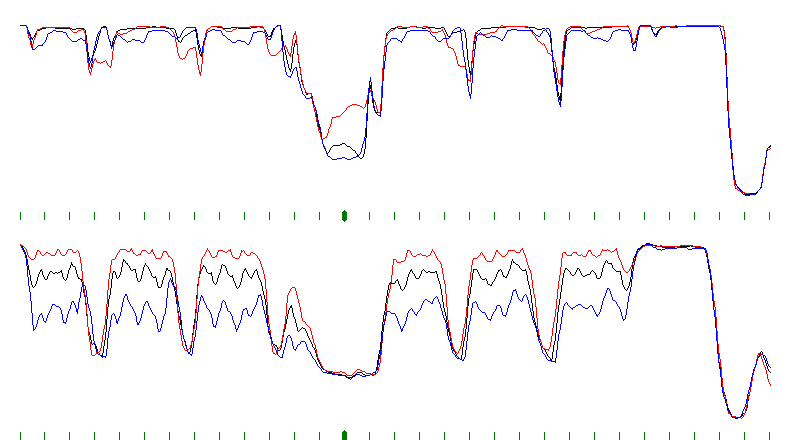

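The side profile shows notch dips at s ≈ -99, -63, -27, (9, hidden under the rider), 45 and 81 mm from the tab. So 400 g is about 45 mm further on, with the rider now at about 0.099. I'll travel above everything with the gripper shut.

```bash
python3 -m creep '[[[0.036,-0.037,0],0],[[0.036,-0.037,0],0],[[0.036,-0.037,0],0],[[0.036,-0.037,0],0],[[0.036,-0.037,0],0],[[0.036,-0.037,0],0],[[0.036,-0.037,0],0],[[0.036,-0.037,0],0],[[0.036,-0.037,0],0],[[0.036,-0.037,0],0]]' -1
```

```text
t: 1.4
ee_pos: [0.4191, -0.2164, 0.2276]
tcp_rot: [[0.975, 0.221, 0.0], [0.221, -0.975, -0.0], [0.0, 0.0, -1.0]]
wrist_force: [0.2, 0.8, -0.3]
opening: 0.006
```

```bash
cat > where.py <<'E'
from prof import *
from workcell import env
import sys
def report():
    s=env.state();p=s["ee_pos"];R=np.array(s["tcp_rot"])
    t=-(p-M0)@yb; c=(p-M0)@xb
    a=np.degrees(np.arctan2(np.cross(R[:2,1],-yb[:2]),R[:2,1]@-yb[:2]))
    print("t",s["t"],"pos",p.round(4),"s mm",round(t*1e3,1),"across mm",round(c*1e3,1),"tip above beam",round((p[2]-.022-at(t)[2])*1e3,1),"turn about tool z needed",round(-a,2),"F",np.array(s["wrist_force"]).round(2),"along/across",round(float(s["wrist_force"]@-yb),2),"open",round(s["opening"],3))
    return s,R,p
def shift(st,ct,zt):  # to target s, across, tip above beam, in tool axes now
    s,R,p=report();tg=at(st)+xb*ct+np.array([0,0,zt+.022]);print("tool shift",(R.T@(tg-p)).round(4))
if __name__=="__main__":
    if len(sys.argv)>1: shift(*map(float,sys.argv[1:4]))
    else: report()
E
python3 where.py -0.038 0 0.098
```

```text
t 1.4 pos [ 0.4191 -0.2164  0.2276] s mm 206.8 across mm -117.9 tip above beam 104.8 turn about tool z needed 18.52 F [ 0.17  0.84 -0.31] along/across -0.86 open 0.006
tool shift [ 0.1895 -0.1947 -0.0006]where.py:7: DeprecationWarning: Arrays of 2-dimensional vectors are deprecated. Use arrays of 3-dimensional vectors instead. (deprecated in NumPy 2.0)
  a=np.degrees(np.arctan2(np.cross(R[:2,1],-yb[:2]),R[:2,1]@-yb[:2]))
```

```bash
python3 -m creep '[[[0.038,-0.039,0],0],[[0.038,-0.039,0],0],[[0.038,-0.039,0],0],[[0.038,-0.039,0],0],[[0.038,-0.039,0],0],[[0,0,0],9.2],[[0,0,0],9.3],[[0,0,0],0],[[0,0,0],0]]'
python3 -W ignore where.py -0.038 0 0.018
python3 - <<'E'
from workcell import env
import cv2,pickle
d={n:env.get_image(n) for n in("wrist","side","top")}
pickle.dump(d,open("im1.pkl","wb"))
for n in d: cv2.imwrite(f"pics/{n}1.png",d[n]["img"])
E
```

```text
t: 2.52
ee_pos: [0.5607, 0.0142, 0.2275]
tcp_rot: [[0.995, -0.096, -0.0], [-0.096, -0.995, -0.0], [-0.0, 0.0, -1.0]]
wrist_force: [0.2, 0.4, -0.0]
opening: 0.005
t 2.525 pos [0.5607 0.0142 0.2275] s mm -36.8 across mm -0.2 tip above beam 97.4 turn about tool z needed 0.24 F [ 0.21  0.41 -0.03] along/across -0.43 open 0.005
tool shift [ 0.0002 -0.0012  0.0793]
```

View pics/wrist1.png

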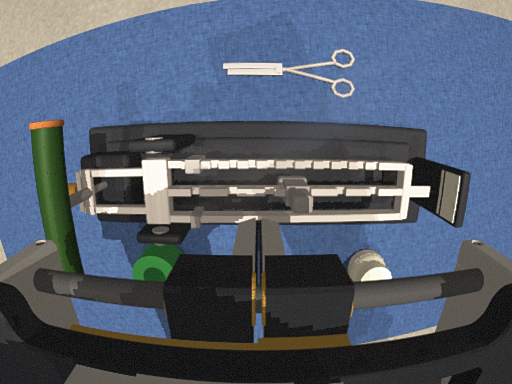

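View pics/side1.png

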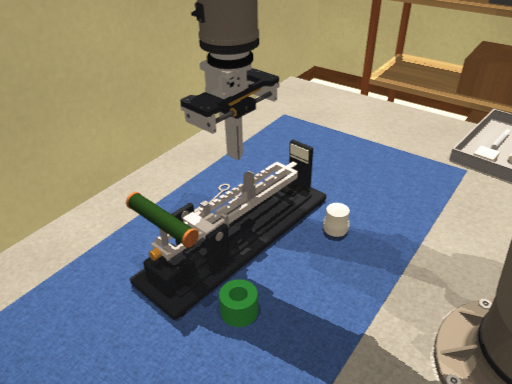

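The wrist view shows the shut fingers at about (258,235), a clear gap on the perch side of the tab at about (297,190). Descending now.

```bash
python3 -m creep '[[[0,0,0.02],0],[[0,0,0.02],0],[[0,0,0.02],0],[[0,0,0.01],0],[[0,0,0.008],0],[[0,0,0],0],[[0,0,0],0]]'
python3 -W ignore where.py -0.0215 0 0.018
python3 - <<'E'
from workcell import env
import cv2,pickle
d={n:env.get_image(n) for n in("wrist","side")}
pickle.dump(d,open("im2.pkl","wb"))
w=cv2.resize(d["wrist"]["img"][110:330,120:440],None,fx=2.4,fy=2.4,interpolation=cv2.INTER_CUBIC)
cv2.imwrite("pics/wrist2.png",w)
cv2.imwrite("pics/side2.png",cv2.resize(d["side"]["img"][100:270,130:335],None,fx=3.4,fy=3.4,interpolation=cv2.INTER_CUBIC))
E
```

```text
t: 3.55
ee_pos: [0.561, 0.0143, 0.1501]
tcp_rot: [[0.995, -0.1, 0.001], [-0.1, -0.995, 0.0], [0.001, -0.0, -1.0]]
wrist_force: [1.0, -0.2, 0.3]
opening: 0.002
t 3.55 pos [0.561  0.0143 0.1501] s mm -37.0 across mm 0.2 tip above beam 20.0 turn about tool z needed 0.04 F [ 0.96 -0.16  0.31] along/across 0.06 open 0.002
tool shift [-0.0002  0.0155  0.0024]
```

View pics/wrist2.png

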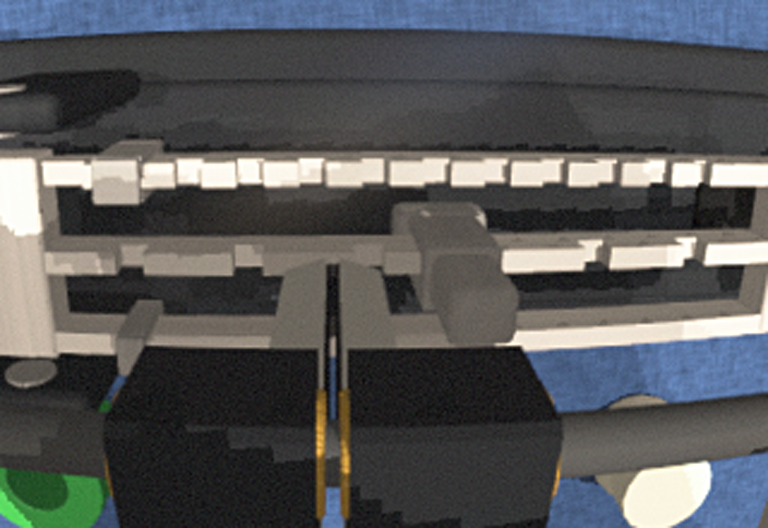

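View pics/side2.png

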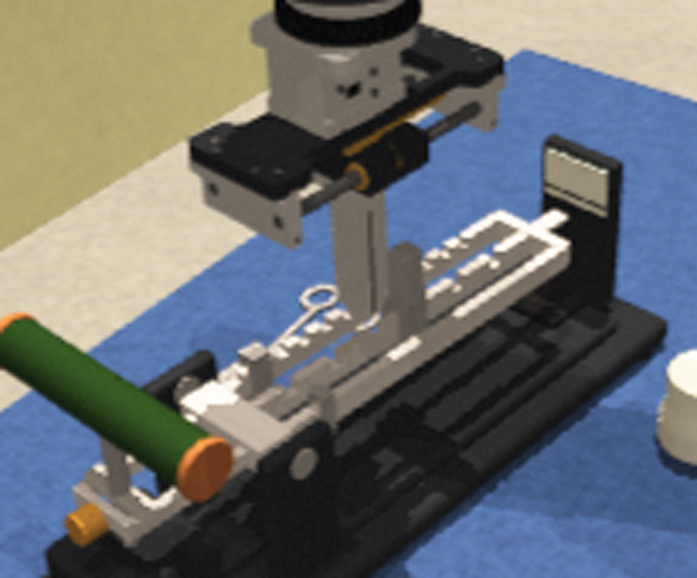

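The fingers are between the beams' level and the tab top, about 16 mm short of the tab on the perch side, and the small riders are clear. Moving up to contact.

```bash
python3 -m creep '[[[0,0.004,0.002],0],[[0,0.004,0],0],[[0,0.002,0],0],[[0,0,0],0],[[0,0,0],0]]'; python3 -W ignore where.py -0.0215 0 0.018
python3 -m creep '[[[0,0.002,0],0],[[0,0,0],0]]'; python3 -W ignore where.py -0.0215 0 0.018
python3 -m creep '[[[0,0.002,0.0001],0],[[0,0,0],0]]'; python3 -W ignore where.py -0.0215 0 0.018
```

```text
t: 4.28
ee_pos: [0.5598, 0.0044, 0.1475]
tcp_rot: [[0.995, -0.1, 0.0], [-0.1, -0.995, 0.0], [0.0, -0.0, -1.0]]
wrist_force: [0.1, 0.8, -0.1]
opening: 0.004
t 4.275 pos [0.5598 0.0044 0.1475] s mm -27.0 across mm -0.1 tip above beam 17.7 turn about tool z needed 0.03 F [ 0.08  0.75 -0.09] along/across -0.76 open 0.004
tool shift [ 0.0001  0.0055 -0.0001]
t: 4.53
ee_pos: [0.5595, 0.0022, 0.1475]
tcp_rot: [[0.995, -0.1, -0.0], [-0.1, -0.995, -0.0], [-0.0, 0.0, -1.0]]
wrist_force: [0.3, -0.1, -0.1]
opening: 0.006
t 4.525 pos [0.5595 0.0022 0.1475] s mm -24.8 across mm -0.1 tip above beam 17.8 turn about tool z needed 0.02 F [ 0.34 -0.05 -0.07] along/across 0.02 open 0.006
tool shift [ 0.0001  0.0033 -0.0001]
t: 4.78
ee_pos: [0.5593, 0.0001, 0.1474]
tcp_rot: [[0.995, -0.1, -0.0], [-0.1, -0.995, -0.0], [-0.0, 0.0, -1.0]]
wrist_force: [-0.4, -1.0, -0.4]
opening: 0.004
t 4.775 pos [5.593e-01 1.000e-04 1.474e-01] s mm -22.7 across mm -0.1 tip above beam 17.7 turn about tool z needed 0.02 F [-0.4  -1.01 -0.37] along/across 1.05 open 0.004
tool shift [ 0.0001  0.0012 -0.0003]
```

```bash
for i in 1; do :; done
python3 -m creep '[[[0,0.002,0.0001],0],[[0,0.002,0.0001],0],[[0,0,0],0]]'; python3 -W ignore where.py
python3 -m creep '[[[0,0.002,0.0001],0],[[0,0.002,0.0001],0],[[0,0,0],0]]'; python3 -W ignore where.py
python3 -m creep '[[[0,0.002,0.0001],0],[[0,0,0],0]]'; python3 -W ignore where.py
python3 - <<'E'
from workcell import env
import cv2,pickle
d={n:env.get_image(n) for n in("wrist","side")}
pickle.dump(d,open("im3.pkl","wb"))
w=cv2.resize(d["wrist"]["img"][110:330,120:440],None,fx=2.4,fy=2.4,interpolation=cv2.INTER_CUBIC)
cv2.imwrite("pics/wrist3.png",w)
E
```

```text
t: 5.15
ee_pos: [0.5589, -0.004, 0.1472]
tcp_rot: [[0.995, -0.1, -0.0], [-0.1, -0.995, -0.0], [-0.0, 0.0, -1.0]]
wrist_force: [-0.4, -0.1, 0.5]
opening: 0.003
t 5.15 pos [ 0.5589 -0.004   0.1472] s mm -18.6 across mm -0.1 tip above beam 17.6 turn about tool z needed 0.01 F [-0.42 -0.15  0.51] along/across 0.19 open 0.003
t: 5.52
ee_pos: [0.5585, -0.008, 0.147]
tcp_rot: [[0.995, -0.1, -0.0], [-0.1, -0.995, -0.0], [-0.0, 0.0, -1.0]]
wrist_force: [-1.2, -0.3, -1.0]
opening: 0.007
t 5.525 pos [ 0.5585 -0.008   0.147 ] s mm -14.5 across mm -0.1 tip above beam 17.5 turn about tool z needed 0.01 F [-1.16 -0.32 -0.96] along/across 0.43 open 0.007
t: 5.78
ee_pos: [0.5583, -0.0098, 0.1469]
tcp_rot: [[0.995, -0.1, -0.0], [-0.1, -0.995, -0.0], [-0.0, 0.0, -1.0]]
wrist_force: [0.2, 0.9, 0.0]
opening: 0.002
t 5.775 pos [ 0.5583 -0.0098  0.1469] s mm -12.7 across mm -0.1 tip above beam 17.5 turn about tool z needed 0.02 F [0.22 0.88 0.01] along/across -0.9 open 0.002
```

View pics/wrist3.png

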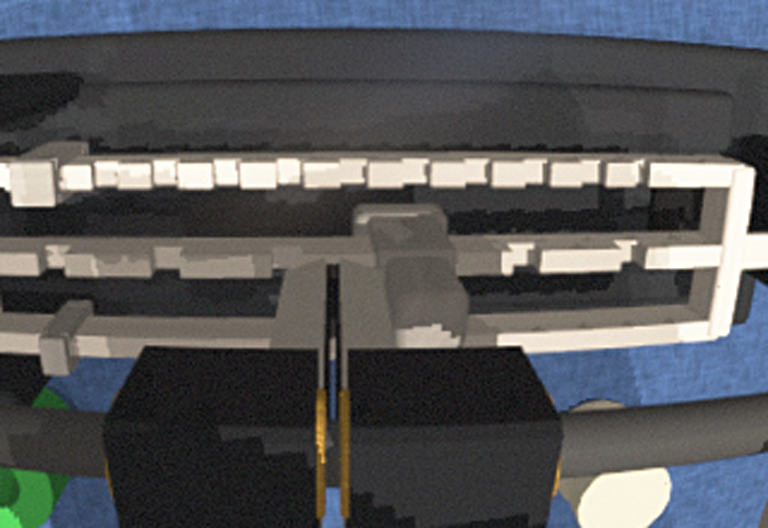

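The finger edge (390,300) is now against the tab (about 425,310). I'll measure the tab from wrist range in both frames.

```bash
cat > tabm.py <<'E'
from prof import *
def wray(im):
    F=f(im);v,u=np.mgrid[:384,:512].astype(float);dx=u-im["cx"];dy=v-im["cy"];r=np.hypot(dx,dy)+1e-9;th=r/F
    t=np.tan(th)/r
    return np.stack([dx*t,-dy*t,-np.ones_like(t)],-1)@np.array(im["orientation"]).T
def wproj(im,P):
    p=(np.asarray(P)-im["origin"])@np.array(im["orientation"]);F=f(im)
    x,y,z=p[...,0],-p[...,1],-p[...,2];r=np.hypot(x,y)+1e-12;th=np.arctan2(r,z)
    return np.stack([im["cx"]+F*th*x/r,im["cy"]+F*th*y/r],-1)
def tab(im,fish=True):
    W=np.array(im["origin"])+(wray(im) if fish else ray(im,*np.mgrid[:384,:512][::-1].astype(float)))*im["range_z"][...,None]
    D=W-M0;s=-(D@yb);c=D@xb;h=D[...,2]+.03*s
    return s,c,h
E
python3 - <<'E'
from tabm import *
for k in("im2.pkl","im3.pkl"):
    im=pickle.load(open(k,"rb"))["wrist"];s,c,h=tab(im)
    # tab top face
    u=np.mgrid[:384,:512][1]
    for lo,hi in((.02,.03),(.03,.038),(.039,.048)):
        m=(abs(c)<.014)&(h>lo)&(h<hi)&(im["range_z"]>0)&(s<.06)&(s>-.06)
        q=np.sort(s[m]);hh,e=np.histogram(q,bins=np.arange(-.06,.06,.003))
        print(k,lo,m.sum(),[(round(a*1e3),b) for a,b in zip(e,hh) if b])
E
```

```text
im2.pkl 0.02 337 [(-48, np.int64(10)), (-45, np.int64(16)), (-42, np.int64(19)), (-39, np.int64(27)), (-36, np.int64(28)), (-33, np.int64(23)), (-30, np.int64(13)), (-27, np.int64(5)), (-12, np.int64(21)), (-9, np.int64(63)), (-6, np.int64(24)), (-3, np.int64(27)), (0, np.int64(23)), (3, np.int64(27)), (6, np.int64(11))]
im2.pkl 0.03 371 [(-51, np.int64(4)), (-48, np.int64(23)), (-45, np.int64(23)), (-42, np.int64(25)), (-39, np.int64(24)), (-36, np.int64(24)), (-33, np.int64(25)), (-30, np.int64(25)), (-27, np.int64(25)), (-24, np.int64(1)), (-9, np.int64(70)), (-6, np.int64(24)), (-3, np.int64(22)), (0, np.int64(25)), (3, np.int64(20)), (6, np.int64(11))]
im2.pkl 0.039 998 [(-51, np.int64(6)), (-48, np.int64(29)), (-45, np.int64(34)), (-42, np.int64(31)), (-39, np.int64(29)), (-36, np.int64(33)), (-33, np.int64(32)), (-30, np.int64(30)), (-27, np.int64(32)), (-24, np.int64(2)), (-9, np.int64(119)), (-6, np.int64(139)), (-3, np.int64(124)), (0, np.int64(131)), (3, np.int64(123)), (6, np.int64(102)), (9, np.int64(2))]
im3.pkl 0.02 353 [(-24, np.int64(14)), (-21, np.int64(21)), (-18, 
[... 236 characters left out ...]
, np.int64(8))]
im3.pkl 0.03 361 [(-27, np.int64(2)), (-24, np.int64(24)), (-21, np.int64(27)), (-18, np.int64(27)), (-15, np.int64(26)), (-12, np.int64(21)), (-9, np.int64(23)), (-6, np.int64(26)), (-3, np.int64(25)), (0, np.int64(25)), (3, np.int64(28)), (6, np.int64(24)), (9, np.int64(25)), (12, np.int64(26)), (15, np.int64(21)), (18, np.int64(11))]
im3.pkl 0.039 1037 [(-27, np.int64(3)), (-24, np.int64(34)), (-21, np.int64(35)), (-18, np.int64(32)), (-15, np.int64(37)), (-12, np.int64(29)), (-9, np.int64(34)), (-6, np.int64(36)), (-3, np.int64(34)), (0, np.int64(28)), (3, np.int64(135)), (6, np.int64(130)), (9, np.int64(132)), (12, np.int64(128)), (15, np.int64(129)), (18, np.int64(81))]
```

```bash

python3 -m creep '[[[0,0.002,0.0001],0],[[0,0,0],0]]'; python3 -W ignore where.py
python3 -m creep '[[[0,0.002,0.0001],0],[[0,0,0],0]]'; python3 -W ignore where.py
python3 -m creep '[[[0,0.002,0.0001],0],[[0,0,0],0]]'; python3 -W ignore where.py
python3 - <<'E'
from workcell import env
from tabm import *
im=env.get_image("wrist");pickle.dump({"wrist":im},open("im4.pkl","wb"))
for k in("im2","im3","im4"):
    im=pickle.load(open(k+".pkl","rb"))["wrist"];s,c,h=tab(im)
    m=(abs(c)<.012)&(h>.04)&(h<.048)&(im["range_z"]>0)
    q=np.sort(s[m]);n,e=np.histogram(q,bins=np.arange(-.06,.08,.0005))
    print(k,[(round(a*1e3,1),b) for a,b in zip(e,n) if b>13][::50], [round(e[i]*1e3,1) for i in np.where(n>12)[0][[0,-1]]])
E
```

```text
t: 6.12
ee_pos: [0.5581, -0.0117, 0.1468]
tcp_rot: [[0.995, -0.1, -0.0], [-0.1, -0.995, 0.0], [-0.0, -0.0, -1.0]]
wrist_force: [0.2, 0.2, -0.8]
opening: 0.005
t 6.125 pos [ 0.5581 -0.0117  0.1468] s mm -10.8 across mm -0.1 tip above beam 17.5 turn about tool z needed 0.02 F [ 0.2   0.25 -0.84] along/across -0.27 open 0.005
t: 6.38
ee_pos: [0.558, -0.0125, 0.1467]
tcp_rot: [[0.995, -0.099, 0.0], [-0.099, -0.995, 0.001], [0.0, -0.001, -1.0]]
wrist_force: [0.6, 5.4, 1.2]
opening: 0.007
t 6.375 pos [ 0.558  -0.0125  0.1467] s mm -10.0 across mm -0.1 tip above beam 17.4 turn about tool z needed 0.07 F [0.6  5.42 1.17] along/across -5.46 open 0.007
t: 6.62
ee_pos: [0.5578, -0.0152, 0.1467]
tcp_rot: [[0.995, -0.1, 0.0], [-0.1, -0.995, 0.0], [0.0, -0.0, -1.0]]
wrist_force: [-0.1, 1.3, 0.7]
opening: 0.008
t 6.625 pos [ 0.5578 -0.0152  0.1467] s mm -7.3 across mm -0.1 tip above beam 17.5 turn about tool z needed 0.05 F [-0.14  1.35  0.65] along/across -1.33 open 0.008
im2 [(np.float64(-8.5), np.int64(15))] [np.float64(-8.5), np.float64(8.0)]
im3 [(np.float64(2.5), np.int64(17))] [np.float64(2.5), np.float64(19.5)]
im4 [(np.float64(7.0), np.int64(15))] [np.float64(7.0), np.float64(22.5)]
```

The rider popped out of the 300 g notch with about 5.5 N at TCP s ≈ -10, so 400 g contact should be at TCP s ≈ 25.4. I'll push slowly to about 21, then creep.

```bash

python3 -m creep '[[[0,0.002,0.0001],0],[[0,0.002,0.0001],0],[[0,0.002,0.0001],0],[[0,0.002,0.0001],0],[[0,0.002,0.0001],0],[[0,0.002,0.0001],0],[[0,0,0],0]]'; python3 -W ignore where.py
python3 -m creep '[[[0,0.002,0.0001],0],[[0,0.002,0.0001],0],[[0,0.002,0.0001],0],[[0,0.002,0.0001],0],[[0,0.002,0.0001],0],[[0,0.002,0.0001],0],[[0,0,0],0]]'; python3 -W ignore where.py
python3 - <<'E'
from workcell import env
from tabm import *
im=env.get_image("wrist");pickle.dump({"wrist":im},open("im5.pkl","wb"))
cv2.imwrite("pics/wrist5.png",cv2.resize(im["img"][110:330,120:440],None,fx=2.4,fy=2.4,interpolation=cv2.INTER_CUBIC))
s,c,h=tab(im);m=(abs(c)<.012)&(h>.04)&(h<.048)&(im["range_z"]>0)
n,e=np.histogram(s[m],bins=np.arange(-.06,.08,.0005));print([round(e[i]*1e3,1) for i in np.where(n>12)[0][[0,-1]]])
E
```

```text
t: 7.55
ee_pos: [0.5564, -0.028, 0.1459]
tcp_rot: [[0.995, -0.1, -0.0], [-0.1, -0.995, -0.0], [-0.0, 0.0, -1.0]]
wrist_force: [-0.4, 0.4, 0.7]
opening: 0.005
t 7.55 pos [ 0.5564 -0.028   0.1459] s mm 5.5 across mm -0.2 tip above beam 17.0 turn about tool z needed 0.01 F [-0.41  0.4   0.72] along/across -0.35 open 0.005
t: 8.43
ee_pos: [0.5554, -0.0399, 0.1454]
tcp_rot: [[0.995, -0.1, 0.0], [-0.1, -0.995, -0.0], [0.0, 0.0, -1.0]]
wrist_force: [-0.8, 0.6, -0.4]
opening: 0.008
t 8.425 pos [ 0.5554 -0.0399  0.1454] s mm 17.5 across mm 0.0 tip above beam 16.9 turn about tool z needed 0.01 F [-0.81  0.57 -0.39] along/across -0.49 open 0.008
[np.float64(32.0), np.float64(48.0)]
```

View pics/wrist5.png

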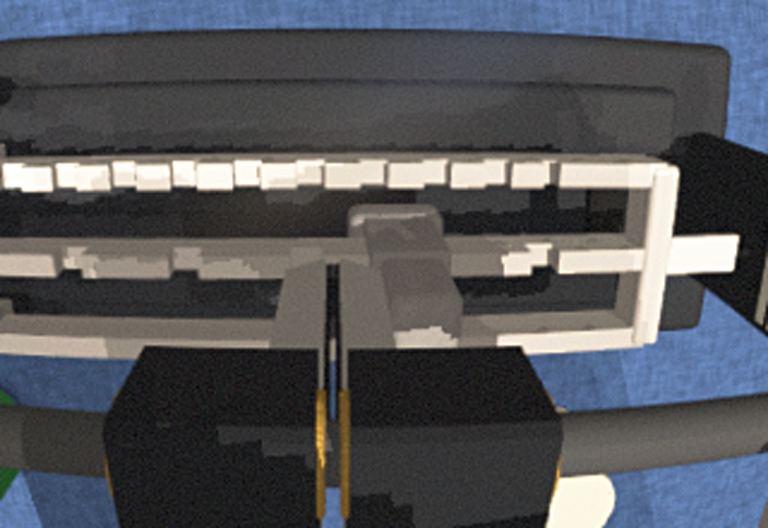

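The rider is short of the 400 g notch, with the 500 g notch visible ahead at (538,250). Creeping on in 1 mm steps.

```bash
cat > look.py <<'E'
from workcell import env
from tabm import *
import sys
im=env.get_image("wrist");pickle.dump({"wrist":im},open(sys.argv[1]+".pkl","wb"))
cv2.imwrite(f"pics/{sys.argv[1]}.png",cv2.resize(im["img"][110:330,120:440],None,fx=2.4,fy=2.4,interpolation=cv2.INTER_CUBIC))
s,c,h=tab(im);m=(abs(c)<.012)&(h>.04)&(h<.048)&(im["range_z"]>0)
n,e=np.histogram(s[m],bins=np.arange(-.06,.08,.0005));print("tab",[round(e[i]*1e3,1) for i in np.where(n>12)[0][[0,-1]]])
E
python3 -m creep '[[[0,0.001,0.0001],0],[[0,0.001,0],0],[[0,0.001,0],0],[[0,0.001,0.0001],0],[[0,0.001,0],0],[[0,0,0],0]]'; python3 -W ignore where.py
python3 look.py im6
python3 -m creep '[[[0,0.001,0.0001],0],[[0,0,0],0],[[0,0,0],0]]'; python3 -W ignore where.py
python3 look.py im7
```

```text
t: 9.22
ee_pos: [0.5548, -0.0447, 0.1452]
tcp_rot: [[0.995, -0.1, -0.0], [-0.1, -0.995, -0.0], [-0.0, 0.0, -1.0]]
wrist_force: [0.1, 0.3, -1.1]
opening: 0.001
t 9.225 pos [ 0.5548 -0.0447  0.1452] s mm 22.3 across mm -0.1 tip above beam 16.9 turn about tool z needed 0.01 F [ 0.1   0.27 -1.06] along/across -0.28 open 0.001
tab [np.float64(38.5), np.float64(55.5)]
t: 9.65
ee_pos: [0.5547, -0.0455, 0.1451]
tcp_rot: [[0.995, -0.1, -0.0], [-0.1, -0.995, 0.0], [-0.0, -0.0, -1.0]]
wrist_force: [0.6, -0.0, 0.1]
opening: 0.0
t 9.65 pos [ 0.5547 -0.0455  0.1451] s mm 23.1 across mm -0.1 tip above beam 16.8 turn about tool z needed 0.03 F [ 0.59 -0.02  0.15] along/across -0.04 open 0.0
tab [np.float64(38.5), np.float64(55.0)]
```

The tab jumped to s ≈ 47.2, exactly 36 mm past its 300 g rest, and didn't move with the next 1 mm step, so it is caught. Backing off along the beam, then up and away.

```bash

python3 -m creep '[[[0,-0.004,0],0],[[0,-0.008,0],0],[[0,-0.008,0],0],[[0,0,-0.02],0],[[0,0,-0.03],0],[[0,0,-0.04],0],[[0,0,-0.04],0],[[0,0,0],0],[[0,0,0],0]]'; python3 -W ignore where.py; python3 look.py im8
```

```text
t: 10.82
ee_pos: [0.5565, -0.0252, 0.2745]
tcp_rot: [[0.995, -0.1, -0.0], [-0.1, -0.995, 0.0], [-0.0, 0.0, -1.0]]
wrist_force: [0.1, 0.3, -1.4]
opening: 0.003
t 10.825 pos [ 0.5565 -0.0252  0.2745] s mm 2.7 across mm -0.4 tip above beam 145.6 turn about tool z needed 0.05 F [ 0.05  0.26 -1.44] along/across -0.26 open 0.003
tab [np.float64(40.5), np.float64(50.5)]
```

```bash

python3 -m creep '[[[-0.03,0.03,0],0],[[-0.04,0.04,0],0],[[-0.04,0.04,0],0],[[-0.04,0.04,0],0],[[-0.03,0.04,0],0],[[0,0.05,0],0],[[0,0.05,0],0],[[0,0,0],0],[[0,0,0],0]]'
python3 - <<'E'
from workcell import env
from prof import *
d={n:env.get_image(n) for n in("side","top")};pickle.dump(d,open("im9.pkl","wb"))
cv2.imwrite("pics/top9.png",d["top"]["img"])
cv2.imwrite("pics/side9.png",cv2.resize(d["side"]["img"][130:270,130:335],None,fx=3.9,fy=3.9,interpolation=cv2.INTER_CUBIC))
d0=pickle.load(open("im0.pkl","rb"))
for n in d:
  for dd in(d0,d):
    im=dd[n];W=world(im);D=W-M0;s=-(D@yb);c=D@xb;h=D[...,2]+.03*s
    m=(abs(c)<.014)&(h>.04)&(h<.047)&(abs(s)<.08)
    print(n,"tab s",np.percentile(s[m],[2,50,98]).round(4))
    if n=="top":
      for nm,cc in(("rear",.027),("front",-.027)):
        m=(abs(c-cc)<.008)&(h>.005)&(h<.013)&(s>-.12)&(s<.13);print(nm,m.sum(),np.percentile(s[m],[5,50,95]).round(4) if m.sum() else "")
      for nm,dx in(("wrap",1),):
        g=im["img"].astype(int)
        m=(g[...,1]>150)&(g[...,0]<110)&(g[...,2]<110);print("wrap px",np.argwhere(m).mean(0))
        m=(g.min(2)>150);m[:235]=0;m[275:]=0;m[:,:300]=0;m[:,340:]=0;print("jar px",np.argwhere(m).mean(0))
        m=(g.min(2)>130);m[:122]=0;m[155:]=0;m[:,:235]=0;m[:,318:]=0;print("sc px",np.argwhere(m).mean(0))
  # beam slope from end bar
for dd in (d0,d):
    im=dd["top"];W=world(im);D=W-M0;s=-(D@yb);m=(s>.125)&(s<.148)&(abs(D@xb)<.03)&(W[...,2]>.09);print("end z",np.median(W[m][:,2]),m.sum())
E
```

```text
t: 12.0
ee_pos: [0.3485, -0.2954, 0.2741]
tcp_rot: [[0.995, -0.1, -0.001], [-0.1, -0.995, 0.001], [-0.002, -0.001, -1.0]]
wrist_force: [-0.1, 0.4, 0.1]
opening: 0.007
side tab s [-0.011  -0.0048  0.005 ]
side tab s [0.0355 0.0433 0.0516]
top tab s [-0.0082  0.0002  0.0084]
rear 42 [-0.1039 -0.0969  0.0645]
front 32 [-0.1019 -0.0967  0.0596]
wrap px [238.53061224 178.62585034]
jar px [254.67654321 319.94567901]
sc px [135.2106599  276.24873096]
top tab s [0.0385 0.0468 0.055 ]
rear 42 [-0.1043 -0.0977 -0.0917]
front 30 [-0.1012 -0.0973 -0.0938]
wrap px [238.27210884 178.79591837]
jar px [254.67980296 319.91871921]
sc px [135.19444444 276.35353535]
end z 0.1007190691740027 64
end z 0.10067714585828358 62
```

View pics/side9.png

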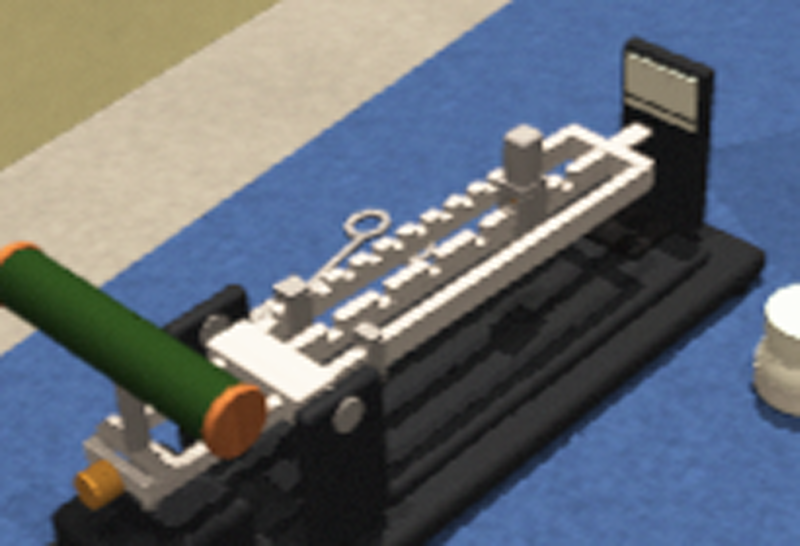

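View pics/top9.png

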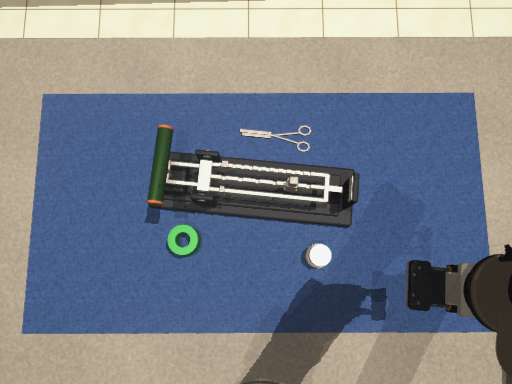

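The side view shows four notches left of the rider and only the 500 g notch to its right at (565,185). In the top view the tab is at (293,181) and nothing else has moved. Handing in.

```bash
python3 -c "
from workcell import env
print(env.sign_off())"
```

```text
the job is handed in; nothing more can be done
None
```

The big rider now sits in the 400 g notch. I pushed it along the middle beam with the shut fingers against its tab, then drew the hand back along the beam, up and clear of the balance. It took about 12 s of the 42 s.

**In the notch:**
- The rider popped out of the 300 g notch at about 5.5 N.
- It then jumped ahead of the fingers and came to rest 36 mm (one notch spacing) past its 300 g rest.
- It stayed put when the fingers came on another 1 mm.
- The last side view shows four notches on the perch side of it and only the 500 g notch beyond.

**Left alone:** Both small riders, the wrap roll, the jar and the scissors measure the same as at the start, within a pixel. The beam's far end is at the same height before and after, about 100.7 mm, so the beam still lies on its lower rest.

**What disagreed:** The cameras differ by about 3–4 mm on where the rider is. The tab's centre reads 47 mm from its start in the wrist and top views. In the side view the tab reads 43–44 mm and the notch 45 mm. I relied on the jump into the notch and the 36 mm spacing rather than on any one camera.

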